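# Sort the sample racks into their colour trays, urgent one first

### The arm

A 7-joint arm with a two-finger parallel gripper is mounted at the origin on the work surface. World frame = base frame: x ahead of the robot, y to its left, z up, the work surface at z = 0. Lengths are in m, angles in rad, forces in N, time in s.
With the tool pointing down it reaches from about 0.35 to 0.9 m from the base axis. Payload 8.1 kg.
Tool frame: the origin (TCP) lies at the centre of the arm's flange, where the gripper is bolted on; the fingertips stand 178 mm ahead of it and the grasp point (between the pads) lies 159 mm ahead of it; z points along the fingers, y is the direction in which the jaws open and shut (so a half turn about z gives the same grasp; the last joint's range is limited). The gripper opens to 92 mm and grips with 3 to 60 N. Pads are 19 mm wide; open, the fingers measure 130 mm over their backs; the gripper's body (75 mm by 190 mm) begins 47 mm behind the grasp point.
Start: joints at [-1.279, 0.434, 0.025, 1.573, -0.012, 1.134, -0.075], TCP at [0.24, 0.577, 0.405] pointing down, gripper open.
Joint ranges: [-2.62, 2.62], [-0.44, 2.09], [-1.27, 1.32], [0.08, 2.57], [-1.32, 4.46], [0.12, 2], [-2.74, 2.74]. Speed limits (rad/s): [2.22, 2.22, 3.01, 3.01, 3.14, 3.14, 3.14].

### API

Orientations are given as a rotation vector (axis times angle).
In Python, from cell import arm, get_image, camera_model gives the robot as it stands. The module is installed in compiled form; this text tells all that it offers.
- The arm moves only by the shell command python3 -m pendant 'ROWS' [FORCE]. ROWS is JSON, a list that holds one entry, the list of rows, each a list of 7 numbers: the shift along the tool's x, y, z in mm, then the turn, a rotation vector about the tool's x, y, z in rad, then the closure, from -1 (fully open) to 1 (shut). In form: [[[x, y, z, rx, ry, rz, hand], ...]]. A call has 1 to 20 rows; each row is the pose to reach, as a shift and turn from the pose commanded when the call began, along the tool's axes at that moment; what a row does not reach only later rows make up. A row lasts 1/8 s, in which the tool goes at most 62.5 mm and 10.7 degrees, less where a joint would pass 70% of its speed; a pose out of reach is approached as far as the arm can. A call with a gripper value outside its range is refused whole. The fingers move at their own pace and stop on an object; FORCE is the grip in N (left out, the last holds). Time passes only in rows, so rows that repeat a pose let the fingers close. It gives the time, the measured TCP pose, the force and the opening at its end, in the units of the state.
- arm.observe(): the state, without advancing time (a new reading comes with each control period).
- get_image(name): name is "scene" or "top" or "wrist"; returns the picture (420x560x3 uint8, red, green, blue); there is no depth.
- camera_model(name): a dict with "fx", "fy", "cx", "cy" (pixels), "position" and "orientation" of the camera in the world; the wrist camera has in their place "T_tool_cam" (4x4, takes a point from camera to tool coordinates, whose origin is the TCP and whose axes are the flange's). Camera axes: x right, y down, z forward; pixel columns grow to the right and rows downward; lengths in m; the calibration is good to about 2 mm. A picture is of the moment at which its call begins: read the wrist's pose just before it. camera_model takes no time and is no camera call.
- arm.sign_off(): hands the job in, once; it reports no verdict.
The state is a dict: "clock": time; "joints": joint angles; "dq": joint speeds; "joint_efforts": joint torques, N m; "position": TCP position; "ee_rot": TCP orientation; "force": force on the tool from outside, world axes, zero at the start; "ft_torque": the same for the moment, N m; "width": opening from 0.0 (shut) to 1.0 (fully open).
Only numpy, scipy, OpenCV 4.12 (cv2) and the standard library are available. Lean on these libraries where they do the work, as an engineer would, in place of code of your own. Each camera call takes 0.05 s, during which the arm holds its last target.

### The job

Put each rack of blood tubes into the tray of the same colour as its caps, so that it stands flat on the tray's floor: the urgent red rack first, before any other rack goes to its tray, the rest in any order. Keep the racks upright, set them down gently rather than dropping them, and leave the jar and the timer where they are.

Things in the scene. Friction and masses are not known exactly. Their poses are not given: they have to be found in the camera images.
- rack_red_centre (a point): Loose white sample rack with five red-capped tubes fixed in one row in it, about 180 g. These are the urgent samples. Rack block 104 mm long (its x axis) x 28 mm wide (y) x 50 mm high with plain flat sides; the caps (16 mm across) rise above it to 82 mm over the underside. The point is in the middle of the rack, 41 mm above its underside (9 mm below the block's top); z is up. Grip it across the 28 mm width.
- rack_purple_centre (a point): Loose white sample rack with five purple-capped tubes fixed in one row in it, about 180 g. Rack block 104 mm long (its x axis) x 28 mm wide (y) x 50 mm high with plain flat sides; the caps (16 mm across) rise above it to 82 mm over the underside. The point is in the middle of the rack, 41 mm above its underside (9 mm below the block's top); z is up. Grip it across the 28 mm width.
- rack_green_centre (a point): Loose white sample rack with five green-capped tubes fixed in one row in it, about 180 g. Rack block 104 mm long (its x axis) x 28 mm wide (y) x 50 mm high with plain flat sides; the caps (16 mm across) rise above it to 82 mm over the underside. The point is in the middle of the rack, 41 mm above its underside (9 mm below the block's top); z is up. Grip it across the 28 mm width.
- rack_yellow_centre (a point): Loose white sample rack with five yellow-capped tubes fixed in one row in it, about 180 g. Rack block 104 mm long (its x axis) x 28 mm wide (y) x 50 mm high with plain flat sides; the caps (16 mm across) rise above it to 82 mm over the underside. The point is in the middle of the rack, 41 mm above its underside (9 mm below the block's top); z is up. Grip it across the 28 mm width.
- tray_red: Shallow open red tray fixed to the bench, 136 mm (x) x 60 mm (y) outside, walls 4 mm thick and 10 mm high, inside 128 x 52 mm. Origin at the centre of its underside, on the bench; its inner floor is 3 mm above that. A rack goes in lengthwise (rack x along tray x), either way round.
- tray_purple: Shallow open purple tray fixed to the bench, 136 mm (x) x 60 mm (y) outside, walls 4 mm thick and 10 mm high, inside 128 x 52 mm. Origin at the centre of its underside, on the bench; its inner floor is 3 mm above that. A rack goes in lengthwise (rack x along tray x), either way round.
- tray_green: Shallow open green tray fixed to the bench, 136 mm (x) x 60 mm (y) outside, walls 4 mm thick and 10 mm high, inside 128 x 52 mm. Origin at the centre of its underside, on the bench; its inner floor is 3 mm above that. A rack goes in lengthwise (rack x along tray x), either way round.
- tray_yellow: Shallow open yellow tray fixed to the bench, 136 mm (x) x 60 mm (y) outside, walls 4 mm thick and 10 mm high, inside 128 x 52 mm. Origin at the centre of its underside, on the bench; its inner floor is 3 mm above that. A rack goes in lengthwise (rack x along tray x), either way round.
- jar_centre (a point): Bystander: amber jar with white lid, 56 mm across, 75 mm high, standing loose at the left of the work; the point is its centre, 37.5 mm up. Leave it alone.
- timer_centre (a point): Bystander: small grey bench timer, 70 x 55 x 30 mm, lying loose at the right of the work; the point is its centre, 15 mm up. Leave it alone.
Not all that is in view belongs to the job. Leave any pink look-alike of the part that bears rack_red_centre alone.

How it is judged:
By the outcome, as a careful person would: the job done as asked, in the order asked, and still so for the second after the job is handed in, with the robot touching nothing.
It also fails if it takes over 125 s, if anything falls off the work surface, if the arm or the gripper's body presses on something with over 40 N, if the wrist force passes 120 N, or if a joint passes its speed limit or range.

## Working session

There is one attempt and no reset: what is moved stays moved. The work goes in short steps, Python scripts to look and compute and a shell command to move; the robot and the scene stay as the last step left them, time stands still between calls to the robot, and variables do not carry over. Pictures are saved under pics/ and viewed, and the job is handed in when it is done.

```bash
mkdir -p pics; python3 - <<'E'
from cell import arm,get_image,camera_model
import cv2
print(arm.observe())
for n in ["scene","top","wrist"]:
    cv2.imwrite(f"pics/{n}0.png",get_image(n)[:,:,::-1]); print(n,camera_model(n))
E
```

```text
{'clock': 0.0, 'joints': array([-1.27858233,  0.43522133,  0.0249683 ,  1.57407307, -0.01159944,
        1.13400612, -0.07510568]), 'dq': array([ 1.37877084e-04,  1.58164763e-03, -1.86890921e-03,  1.17022168e-03,
       -1.86788331e-03,  7.14325991e-04,  2.34490849e-05]), 'joint_efforts': array([ 5.44000850e-04, -6.67862391e+01,  9.84833501e-01, -3.14435935e+01,
       -6.06396748e-02,  4.29714366e-02,  1.51352738e-04]), 'position': array([0.24033784, 0.57669812, 0.40395503]), 'ee_rot': array([-6.16228172e-01, -3.08039097e+00,  2.44071665e-03]), 'force': array([ 0.31948525, -0.38961968, -0.03117673]), 'ft_torque': array([0.01689352, 0.00529646, 0.02136972]), 'width': 1.0011657696109062}
scene {'fx': 399.14903180430923, 'fy': 399.14903180430923, 'cx': 272.55934301195623, 'cy': 213.37162863314825, 'position': array([ 1.15070037, -0.54364851,  0.87736802]), 'orientation': array([-2.12327824, -1.00326326,  0.47889802])}
top {'fx': 461.3837987191983, 'fy': 461.3837987191983, 'cx': 273.72379155057837, 'cy': 214.94354240737678, 'position': array([0.32575118, 0.01064188, 1.21126421]), 'orientation': array([-2.16696714,  2.20402282, -0.0897316 ])}
wrist {'fx': 330.9770856966236, 'fy': 330.9770856966236, 'cx': 284.2186027058832, 'cy': 205.25808349730542, 'T_tool_cam': array([[ 2.60152077e-04, -9.65279122e-01, -2.61220500e-01,
         6.89052600e-02],
       [ 9.99999887e-01,  1.46948990e-04,  4.52894221e-04,
         7.95613903e-04],
       [-3.98783247e-04, -2.61220588e-01,  9.65279051e-01,
         1.94608745e-02],
       [ 0.00000000e+00,  0.00000000e+00,  0.00000000e+00,
         1.00000000e+00]])}
```

View pics/scene0.png

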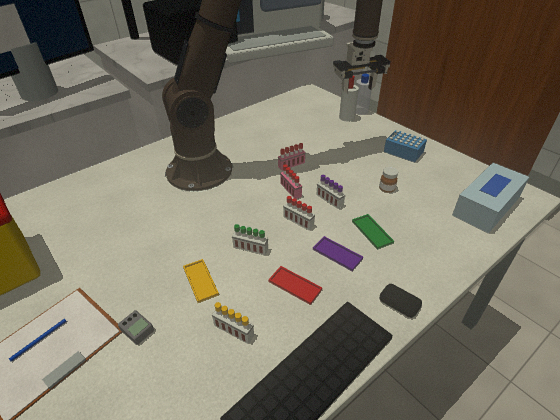

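View pics/top0.png

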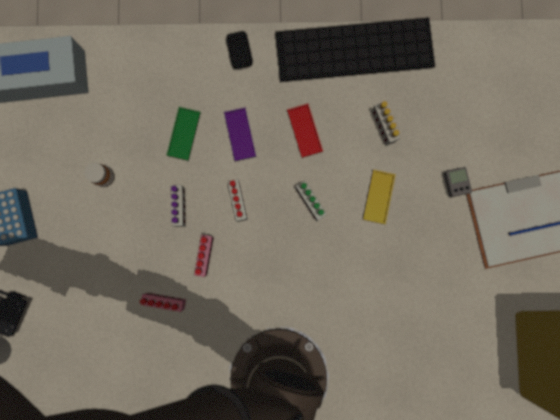

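View pics/wrist0.png

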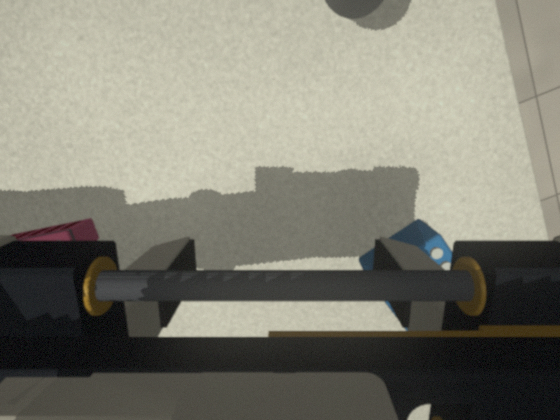

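The scene view shows the white rack with red caps at about (298,212), and two pink-bodied look-alikes at (290,155) and (290,182). In the top view the red rack is at (237,200), purple (177,205), green (310,200) and yellow (385,123). The trays are at green (184,134), purple (240,134), red (305,130) and yellow (379,197). The jar is at (103,176) and the timer at (457,181).

```bash
cat > h.py <<'E'
import numpy as np, cv2
from scipy.spatial.transform import Rotation as R
from cell import arm,get_image,camera_model
def camT(n,st=None):
    m=camera_model(n)
    if n=="wrist":
        T=np.eye(4);T[:3,:3]=R.from_rotvec(st["ee_rot"]).as_matrix();T[:3,3]=st["position"];return m,T@m["T_tool_cam"]
    T=np.eye(4);T[:3,:3]=R.from_rotvec(m["orientation"]).as_matrix();T[:3,3]=m["position"];return m,T
def ray(m,T,u,v,z):
    d=T[:3,:3]@np.array([(u-m["cx"])/m["fx"],(v-m["cy"])/m["fy"],1]);return T[:3,3]+d*(z-T[2,3])/d[2]
def proj(m,T,p):
    q=T[:3,:3].T@(np.asarray(p)-T[:3,3]);return np.array([m["fx"]*q[0]/q[2]+m["cx"],m["fy"]*q[1]/q[2]+m["cy"]])
def masks(img):
    h=cv2.cvtColor(img,cv2.COLOR_RGB2HSV);H,S,V=[h[...,i].astype(int) for i in range(3)]
    b=(S>130)&(V>50)
    return {"red":b&((H<8)|(H>173)),"purple":b&(H>125)&(H<155),"green":b&(H>45)&(H<85),"yellow":b&(H>15)&(H<32)}
def blobs(mask,amin=15):
    n,l,s,c=cv2.connectedComponentsWithStats(mask.astype(np.uint8)*255)
    return [(c[i],s[i],l==i) for i in range(1,n) if s[i,4]>=amin]
E
python3 - <<'E'
from h import *
im=cv2.imread("pics/top0.png")[:,:,::-1].copy()
m,T=camT("top")
print("axes",T[:3,2])
for c,k in masks(im).items():
    for ce,s,l in blobs(k,8):
        if s[4]>3000: continue
        z=0.08 if s[4]<400 else 0.007
        print(c,ce.round(1),s[4],ray(m,T,*ce,z).round(4), end=" ")
        if s[4]>500:
            P=np.array([ray(m,T,u,v,z)[:2] for v,u in np.argwhere(l)],dtype=np.float32)
            r=cv2.minAreaRect(P*1000);print(r)
        else: print()
big=cv2.resize(im[60:330,80:480],None,fx=2,fy=2,interpolation=cv2.INTER_CUBIC)
cv2.imwrite("pics/topcrop.png",big[:,:,::-1])
E
```

```text
axes [ 0.07586064 -0.00672184 -0.99709577]
red [304.5 130.2] 1073 [ 0.6416 -0.0831  0.007 ] ((642.1018676757812, -82.99353790283203), (133.82582092285156, 57.693912506103516), 15.516824722290039)
red [233.1 186.7] 45 [0.4834 0.1022 0.08  ] 
red [235.7 198.2] 18 [0.4549 0.096  0.08  ] 
red [237.5 206. ] 18 [0.4354 0.0918 0.08  ] 
red [239.  213.2] 20 [0.4174 0.0884 0.08  ] 
red [200.8 255.5] 184 [0.3155 0.1828 0.08  ] 
red [158.8 303.7] 193 [0.201  0.2849 0.08  ] 
purple [239.6 134.1] 942 [0.6339 0.0894 0.007 ] ((634.2643432617188, 89.58856201171875), (129.5787353515625, 52.62232971191406), 11.745162963867188)
purple [174.  188.5] 12 [0.4814 0.2479 0.08  ] 
purple [174.4 196.1] 11 [0.4625 0.247  0.08  ] 
purple [174.4 204.1] 11 [0.4427 0.247  0.08  ] 
purple [174.5 212. ] 10 [0.4232 0.2467 0.08  ] 
purple [174.6 219.6] 13 [0.4044 0.2464 0.08  ] 
green [183.3 133.4] 964 [0.6382 0.2384 0.007 ] ((638.34375, 238.4947052001953), (53.573299407958984, 128.95721435546875), 75.93108367919922)
green [303.2 185.5] 10 [ 0.4836 -0.0711  0.08  ] 
green [307.8 192. ] 10 [ 0.4672 -0.0821  0.08  ] 
green [311.9 198.9] 8 [ 0.45   -0.0918  0.08  ] 
green [316.1 205.3] 9 [ 0.4338 -0.1018  0.08  ] 
green [320.1 211.9] 8 [ 0.4175 -0.1113  0.08  ] 
yellow [383.4 104.6] 29 [ 0.6847 -0.2768  0.08  ] 
yellow [386.3 111.5] 29 [ 0.667  -0.2834  0.08  ] 
yellow [389.4 118.5] 30 [ 0.649  -0.2905  0.08  ] 
yellow [392.5 125.5] 28 [ 0.631  -0.2977  0.08  ] 
yellow [395.3 132.7] 27 [ 0.6125 -0.3039  0.08  ] 
yellow [378.7 196.4] 1110 [ 0.4616 -0.2741  0.007 ] ((461.6830749511719, -274.26605224609375), (58.37254333496094, 133.00460815429688), 76.46037292480469)
```

View pics/topcrop.png

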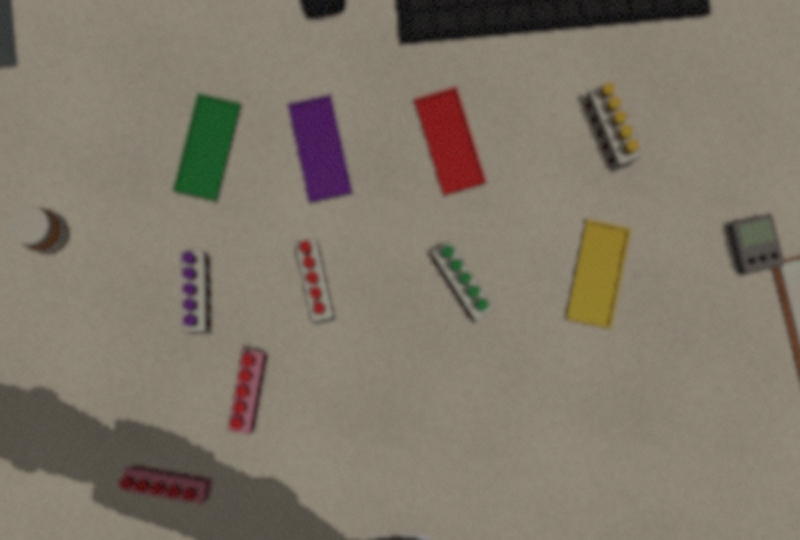

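```bash
cat >> h.py <<'E'
def go(x,y,z,yaw,st=None):
    st=st or arm.observe()
    R0=R.from_rotvec(st["ee_rot"]);M=R0.as_matrix()
    a=np.radians(yaw);G=np.array([[np.cos(a),np.sin(a),0],[np.sin(a),-np.cos(a),0],[0,0,-1.]])
    d=M.T@(np.array([x,y,z])-st["position"])*1000
    r=(R0.inv()*R.from_matrix(G)).as_rotvec()
    print("pos",st["position"].round(4),"yaw",np.degrees(np.arctan2(M[1,0],M[0,0])).round(1),"shift",d.round(1),"turn",r.round(3),"j",st["joints"].round(2),"w",round(st["width"],3),"F",st["force"].round(1),"t",round(st["clock"],2))
E
python3 -c "
from h import *
go(.455,.096,.36,191.5)"
```

```text
pos [0.2403 0.5768 0.4041] yaw 157.4 shift [-383.1 -361.2   44.6] turn [-0.001 -0.    -0.595] j [-1.28  0.44  0.02  1.57 -0.01  1.13 -0.08] w 1.0 F [ 0.4 -0.6  0.8] t 0.15
```

```bash
python3 -m pendant '[[[-38,-36,4,0,0,-0.06,-1],[-80,-75,9,0,0,-0.18,-1],[-122,-115,14,0,0,-0.3,-1],[-164,-155,19,0,0,-0.42,-1],[-206,-195,24,0,0,-0.54,-1],[-248,-235,29,0,0,-0.595,-1],[-290,-275,34,0,0,-0.595,-1],[-325,-307,39,0,0,-0.595,-1],[-350,-331,42,0,0,-0.595,-1],[-370,-350,45,0,0,-0.595,-1],[-383,-361,45,0,0,-0.595,-1],[-383,-361,45,0,0,-0.595,-1],[-383,-361,45,0,0,-0.595,-1]]]' 20; python3 - <<'E'
from h import *
st=arm.observe(); im=get_image("wrist"); cv2.imwrite("pics/w1.png",im[:,:,::-1])
m,T=camT("wrist",st)
for ce,s,l in blobs(masks(im)["red"],30): print(ce.round(1),s[4],ray(m,T,*ce,0.08).round(4))
go(.455,.096,.2,191.5,st)
E
```

```text
clock: 1.78
position: [0.4547, 0.0971, 0.3597]
ee_rot: [0.315, -3.125, -0.001]
force: [0.4, -0.3, 0.3]
width: 1.003
[441.9  41.3] 1674 [0.3142 0.1843 0.08  ]
[415.6  96.7] 384 [0.3543 0.1772 0.08  ]
[285.4 156.2] 279 [0.4172 0.0906 0.08  ]
[285.7 214.4] 1197 [0.4638 0.1004 0.08  ]
pos [0.4547 0.0971 0.3597] yaw -168.5 shift [-1.000e-01 -1.200e+00  1.597e+02] turn [ 0. -0.  0.] j [-0.44  0.22  0.14  2.02 -0.04  0.9   1.49] w 1.003 F [ 0.4 -0.3  0.3] t 1.77
```

View pics/w1.png

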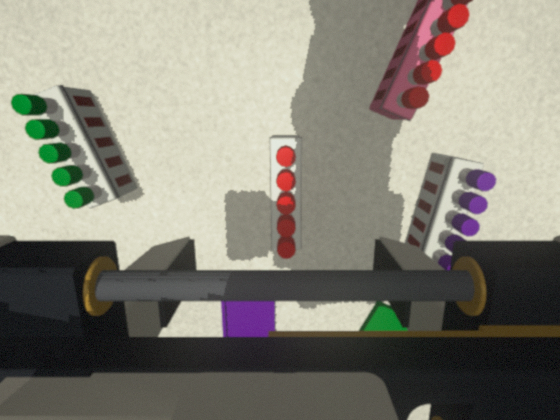

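The wrist view shows the red rack vertical at column 285, centred between the fingers (jaw mid ≈ 285) and parallel to them. It agrees with the top view to about 2 mm, so I descend and grip.

```bash
python3 -m pendant '[[[0,0,20,0,0,0,-1],[0,0,50,0,0,0,-1],[0,0,80,0,0,0,-1],[0,0,110,0,0,0,-1],[0,0,135,0,0,0,-1],[0,0,150,0,0,0,-1],[0,0,159,0,0,0,-1],[0,0,160,0,0,0,-1],[0,0,160,0,0,0,0],[0,0,160,0,0,0,1],[0,0,160,0,0,0,1],[0,0,160,0,0,0,1],[0,0,160,0,0,0,1],[0,0,160,0,0,0,1],[0,0,160,0,0,0,1]]]' 25; python3 -c "
from h import *
go(.455,.097,.36,191.5)"
```

```text
clock: 3.7
position: [0.4551, 0.0964, 0.1997]
ee_rot: [-0.314, 3.126, 0.0]
force: [0.4, -0.3, 0.0]
width: 0.303
pos [0.4551 0.0964 0.1997] yaw -168.5 shift [  -0.     0.6 -160.3] turn [ 0.  0. -0.] j [-0.4   0.48  0.1   2.17 -0.09  0.5   1.54] w 0.303 F [ 0.4 -0.3  0. ] t 3.7
```

```bash
python3 -m pendant '[[[0,0,-5,0,0,0,1],[0,0,-15,0,0,0,1],[0,0,-35,0,0,0,1],[0,0,-60,0,0,0,1],[0,0,-90,0,0,0,1],[0,0,-115,0,0,0,1],[0,0,-130,0,0,0,1],[0,0,-135,0,0,0,1],[0,0,-135,0,0,0,1]]]'; python3 -c "
from h import *
go(.642,-.083,.335,195.5)"
```

```text
clock: 4.82
position: [0.4549, 0.0963, 0.3349]
ee_rot: [-0.314, 3.125, 0.0]
force: [0.2, -1.1, -1.6]
width: 0.301
pos [0.4549 0.0963 0.3349] yaw -168.5 shift [-1.477e+02 -2.129e+02 -1.000e-01] turn [ 0.    0.   -0.07] j [-0.44  0.25  0.14  2.05 -0.05  0.84  1.5 ] w 0.301 F [ 0.2 -1.1 -1.6] t 4.83
```

```bash
python3 -m pendant '[[[-6,-9,0,0,0,0,1],[-20,-29,0,0,0,-0.01,1],[-40,-58,0,0,0,-0.02,1],[-61,-88,0,0,0,-0.03,1],[-82,-118,0,0,0,-0.04,1],[-103,-148,0,0,0,-0.05,1],[-123,-177,0,0,0,-0.06,1],[-138,-199,0,0,0,-0.07,1],[-146,-210,0,0,0,-0.07,1],[-148,-213,0,0,0,-0.07,1],[-148,-213,0,0,0,-0.07,1]]]'; python3 - <<'E'
from h import *
st=arm.observe(); im=get_image("wrist"); cv2.imwrite("pics/w2.png",im[:,:,::-1])
im2=get_image("scene"); cv2.imwrite("pics/s2.png",cv2.resize(im2[100:380,130:450],None,fx=2,fy=2)[:,:,::-1])
go(.642,-.083,.204,195.5,st)
E
```

```text
clock: 6.2
position: [0.6421, -0.0824, 0.3344]
ee_rot: [0.424, -3.112, -0.001]
force: [-0.0, -0.1, -2.4]
width: 0.306
pos [ 0.6421 -0.0824  0.3344] yaw -164.5 shift [  0.2  -0.7 130.4] turn [ 0.001 -0.001  0.   ] j [-0.08  0.53  0.19  1.61 -0.11  1.01  1.98] w 0.306 F [-0.  -0.1 -2.4] t 6.2
```

View pics/w2.png

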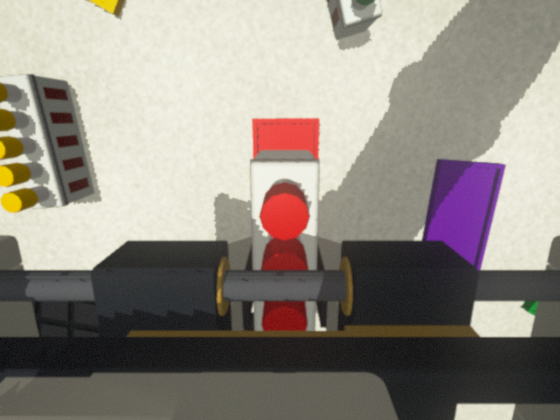

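View pics/s2.png

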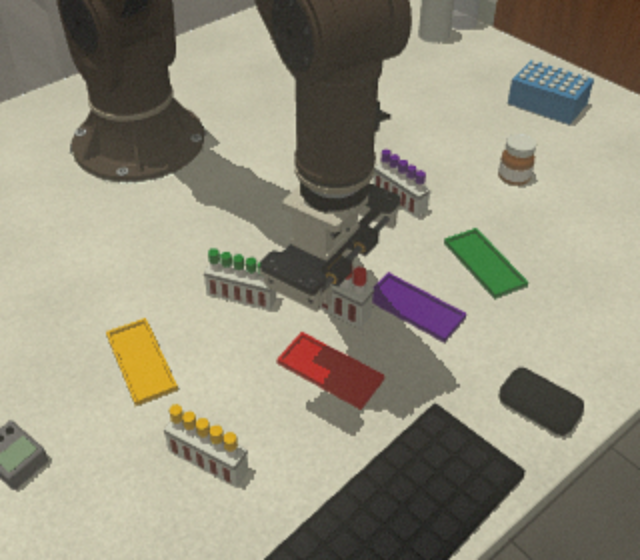

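The wrist view shows the rack held upright, with the tray directly behind it: its edges are at columns 252–319 and its near edge at row 119. I check that near edge against the top-view estimate.

```bash
python3 -c "
from h import *
st=arm.observe();m,T=camT('wrist',st)
a=np.radians(15.5);n=np.array([np.cos(a),np.sin(a),0])
print(ray(m,T,286,119,.01), np.array([.642,-.083,.01])-.068*n)
go(.642,-.083,.204,195.5)"
```

```text
[ 0.5781031  -0.09791231  0.01      ] [ 0.57647313 -0.10117221  0.01      ]
pos [ 0.642  -0.082   0.3347] yaw -164.5 shift [  0.3  -1.1 130.7] turn [ 0.001 -0.     0.001] j [-0.08  0.53  0.19  1.61 -0.11  1.01  1.98] w 0.307 F [-0.   0.7 -1.3] t 6.3
```

```bash
python3 -m pendant '[[[0,-1,8,0,0,0,1],[0,-1,25,0,0,0,1],[0,-1,50,0,0,0,1],[0,-1,75,0,0,0,1],[0,-1,98,0,0,0,1],[0,-1,114,0,0,0,1],[0,-1,123,0,0,0,1],[0,-1,127,0,0,0,1],[0,-1,129,0,0,0,1],[0,-1,130,0,0,0,1],[0,-1,131,0,0,0,1],[0,-1,131.5,0,0,0,1],[0,-1,131.5,0,0,0,1]]]';python3 -c "
from h import *
go(.642,-.083,.203,195.5)"
```

```text
clock: 7.92
position: [0.6428, -0.0839, 0.2038]
ee_rot: [-0.423, 3.112, 0.0]
force: [-2.2, 0.7, 4.9]
width: 0.301
pos [ 0.6428 -0.0839  0.2038] yaw -164.5 shift [0.6 1.1 0.8] turn [-0.     0.001 -0.   ] j [-0.05  0.68  0.16  1.71 -0.14  0.76  2.01] w 0.301 F [-2.2  0.7  4.9] t 7.92
```

The force has risen to +4.9 N at z = 0.204, so the rack is on the tray floor. I release it and back up.

```bash
python3 -m pendant '[[[0,0,0,0,0,0,0.2],[0,0,0,0,0,0,-0.2],[0,0,0,0,0,0,-0.6],[0,0,0,0,0,0,-0.6],[0,0,0,0,0,0,-0.6],[0,0,-15,0,0,0,-0.6],[0,0,-45,0,0,0,-0.6],[0,0,-85,0,0,0,-0.6],[0,0,-125,0,0,0,-0.8],[0,0,-150,0,0,0,-1],[0,0,-155,0,0,0,-1]]]'; python3 - <<'E'
from h import *
st=arm.observe(); im=get_image("wrist"); im2=get_image("scene"); 
cv2.imwrite("pics/ws3.png",np.hstack([cv2.resize(im,(400,300)),im2[100:400,100:500]])[:,:,::-1])
go(.443,.247,.36,181.1,st)
E
```

```text
clock: 9.3
position: [0.6431, -0.0841, 0.3612]
ee_rot: [-0.422, 3.109, -0.001]
force: [-0.2, -0.9, -0.6]
width: 0.998
pos [ 0.6431 -0.0841  0.3612] yaw -164.5 shift [1.045e+02 3.725e+02 3.000e-01] turn [-0.001  0.004  0.251] j [-0.08  0.51  0.2   1.58 -0.11  1.06  1.98] w 0.998 F [-0.2 -0.9 -0.6] t 9.3
```

View pics/ws3.png

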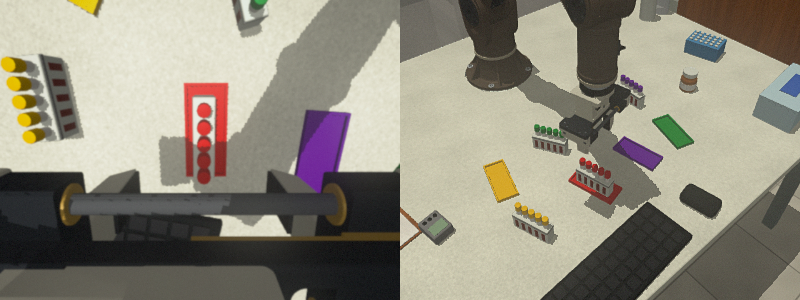

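The red rack stands in its tray, at columns 193–217 inside the tray's 184–228, and it is upright in the scene view. Next is purple.

```bash
python3 -m pendant '[[[8,30,0,0,0,0.05,-1],[20,71,0,0,0.004,0.1,-1],[34,121,0,0,0.004,0.15,-1],[48,171,0,0,0.004,0.2,-1],[62,221,0,0,0.004,0.25,-1],[76,271,0,0,0.004,0.25,-1],[88,315,0,0,0.004,0.25,-1],[98,350,0,0,0.004,0.25,-1],[103,368,0,0,0.004,0.25,-1],[104.5,372.5,0,0,0.004,0.25,-1],[104.5,372.5,0,0,0.004,0.25,-1]]]'; python3 - <<'E'
from h import *
st=arm.observe(); im=get_image("wrist"); cv2.imwrite("pics/w4.png",im[:,:,::-1])
m,T=camT("wrist",st)
for ce,s,l in blobs(masks(im)["purple"],30): print(ce.round(1),s[4],ray(m,T,*ce,0.08).round(4))
go(.443,.247,.2,181.1,st)
E
```

```text
clock: 10.78
position: [0.4427, 0.2466, 0.3576]
ee_rot: [0.031, -3.137, 0.002]
force: [-0.2, 0.4, -0.2]
width: 0.999
[165.  332.3] 102 [0.5632 0.1416 0.08  ]
pos [0.4427 0.2466 0.3576] yaw -178.9 shift [ -1.1   0.6 157.6] turn [-0.001 -0.005  0.001] j [-0.73  0.29  0.15  1.93 -0.05  0.93  1.03] w 0.999 F [-0.2  0.4 -0.2] t 10.78
```

View pics/w4.png

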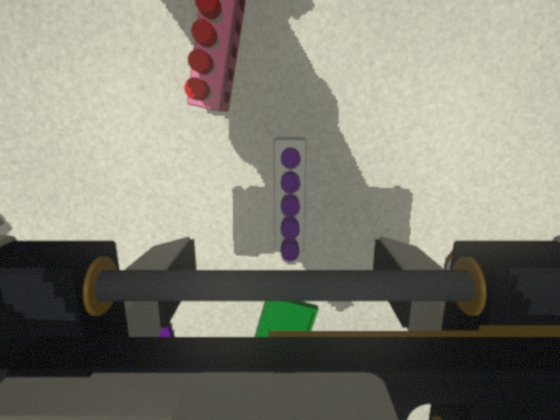

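The purple rack sits at column 290, against a jaw mid of 285 when the red one was centred. I work out the offset.

```bash
python3 -c "
from h import *
st=arm.observe();m,T=camT('wrist',st)
for p in [(290,158),(290,205),(290,249)]: print(ray(m,T,*p,.08).round(4))
go(.443,.2495,.2,181.1)"
```

```text
[0.4049 0.25   0.08  ]
[0.4427 0.2509 0.08  ]
[0.4809 0.2518 0.08  ]
pos [0.443  0.2463 0.3578] yaw -178.9 shift [ -0.8   3.4 157.8] turn [-0.001 -0.004 -0.   ] j [-0.73  0.29  0.15  1.93 -0.05  0.93  1.03] w 0.999 F [-0.3  0.5  0.5] t 10.82
```

```bash
python3 -m pendant '[[[0,2,20,0,-0.004,0,-1],[-0.5,3.5,50,0,-0.004,0,-1],[-0.5,3.5,80,0,-0.004,0,-1],[-0.5,3.5,110,0,-0.004,0,-1],[-0.5,3.5,135,0,-0.004,0,-1],[-0.5,3.5,150,0,-0.004,0,-1],[-0.5,3.5,157,0,-0.004,0,-1],[-0.5,3.5,158,0,-0.004,0,-1],[-0.5,3.5,158,0,-0.004,0,0],[-0.5,3.5,158,0,-0.004,0,1],[-0.5,3.5,158,0,-0.004,0,1],[-0.5,3.5,158,0,-0.004,0,1],[-0.5,3.5,158,0,-0.004,0,1],[-0.5,3.5,158,0,-0.004,0,1],[-0.5,3.5,158,0,-0.004,0,1]]]' 25; python3 -c "
from h import *
go(.443,.2495,.335,181.1)"
```

```text
clock: 12.7
position: [0.4424, 0.2506, 0.2002]
ee_rot: [-0.032, 3.141, -0.001]
force: [0.4, 0.7, 0.1]
width: 0.301
pos [0.4424 0.2506 0.2002] yaw -178.8 shift [  -0.6   -1.2 -134.8] turn [-0.     0.     0.001] j [-0.7   0.52  0.11  2.07 -0.1   0.56  1.07] w 0.301 F [0.4 0.7 0.1] t 12.7
```

```bash
python3 -m pendant '[[[0,0,-5,0,0,0,1],[0,0,-15,0,0,0,1],[0,0,-35,0,0,0,1],[0,0,-60,0,0,0,1],[0,0,-90,0,0,0,1],[0,0,-115,0,0,0,1],[0,0,-130,0,0,0,1],[0,0,-135,0,0,0,1],[0,0,-135,0,0,0,1]]]'; python3 -c "
from h import *
go(.634,.0895,.335,191.7)"
```

```text
clock: 13.82
position: [0.4423, 0.2506, 0.3349]
ee_rot: [0.032, -3.141, 0.001]
force: [0.0, -0.5, -1.6]
width: 0.302
pos [0.4423 0.2506 0.3349] yaw -178.8 shift [-188.5 -164.9    0. ] turn [-0.001 -0.    -0.184] j [-0.74  0.32  0.15  1.95 -0.06  0.87  1.03] w 0.302 F [ 0.  -0.5 -1.6] t 13.82
```

```bash
python3 -m pendant '[[[-8,-7,0,0,0,-0.02,1],[-25,-22,0,0,0,-0.04,1],[-51,-45,0,0,0,-0.06,1],[-78,-68,0,0,0,-0.09,1],[-105,-92,0,0,0,-0.12,1],[-132,-115,0,0,0,-0.15,1],[-157,-137,0,0,0,-0.17,1],[-176,-154,0,0,0,-0.184,1],[-186,-163,0,0,0,-0.184,1],[-188.5,-165,0,0,0,-0.184,1],[-188.5,-165,0,0,0,-0.184,1]]]'; python3 - <<'E'
from h import *
st=arm.observe(); im=get_image("wrist"); cv2.imwrite("pics/w5.png",im[:,:,::-1])
m,T=camT("wrist",st)
print(proj(m,T,(.634-.068*np.cos(np.radians(11.7)),.0895-.068*np.sin(np.radians(11.7)),.01)))
go(.634,.0895,.203,191.7,st)
E
```

```text
clock: 15.2
position: [0.6337, 0.0903, 0.3349]
ee_rot: [0.321, -3.124, -0.0]
force: [-0.0, 0.1, -2.7]
width: 0.305
[283.2079751 116.9295675]
pos [0.6337 0.0903 0.3349] yaw -168.3 shift [ -0.3  -0.9 131.9] turn [ 0.    -0.001  0.001] j [-0.33  0.52  0.16  1.63 -0.1   1.    1.63] w 0.305 F [-0.   0.1 -2.7] t 15.2
```

View pics/w5.png

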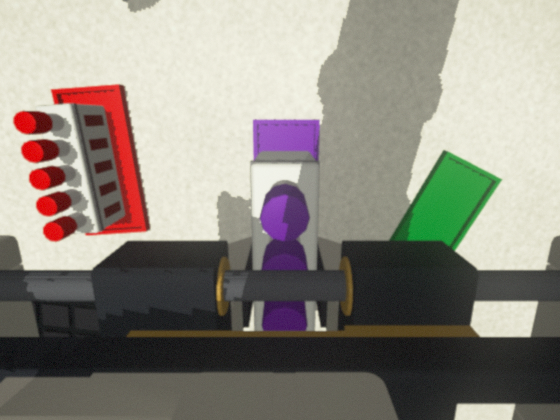

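The purple tray's near edge is at (286,120), against a predicted (283,117), so it is centred. I lower the rack.

```bash
python3 -m pendant '[[[0,0,8,0,0,0,1],[0,0,25,0,0,0,1],[0,0,50,0,0,0,1],[0,0,75,0,0,0,1],[0,0,98,0,0,0,1],[0,0,114,0,0,0,1],[0,0,123,0,0,0,1],[0,0,127,0,0,0,1],[0,0,129,0,0,0,1],[0,0,130,0,0,0,1],[0,0,131,0,0,0,1],[0,0,131.5,0,0,0,1],[0,0,131.5,0,0,0,1]]]';python3 -c "
from h import *
go(.634,.0895,.203,191.7)"
```

```text
clock: 16.88
position: [0.6343, 0.0894, 0.2043]
ee_rot: [-0.32, 3.125, -0.001]
force: [-1.4, -0.8, 2.7]
width: 0.299
pos [0.6343 0.0894 0.2043] yaw -168.3 shift [0.3 0.1 1.3] turn [-0.  0. -0.] j [-0.31  0.67  0.13  1.73 -0.12  0.75  1.66] w 0.299 F [-1.4 -0.8  2.7] t 16.88
```

```bash
python3 -m pendant '[[[0,0,0.5,0,0,0,1],[0,0,0.5,0,0,0,0.2],[0,0,0.5,0,0,0,-0.2],[0,0,0.5,0,0,0,-0.6],[0,0,0.5,0,0,0,-0.6],[0,0,0.5,0,0,0,-0.6],[0,0,-15,0,0,0,-0.6],[0,0,-45,0,0,0,-0.6],[0,0,-85,0,0,0,-0.6],[0,0,-125,0,0,0,-0.8],[0,0,-150,0,0,0,-1],[0,0,-155,0,0,0,-1]]]'; python3 - <<'E'
from h import *
st=arm.observe(); im=get_image("wrist"); im2=get_image("scene"); 
cv2.imwrite("pics/ws6.png",np.hstack([cv2.resize(im,(400,300)),im2[100:400,100:500]])[:,:,::-1])
go(.4505,-.0915,.36,211.3,st)
E
```

```text
clock: 18.38
position: [0.6346, 0.0894, 0.3618]
ee_rot: [-0.319, 3.121, 0.0]
force: [-0.4, 0.9, -0.1]
width: 0.99
pos [0.6346 0.0894 0.3618] yaw -168.3 shift [ 217.  -139.9    0.9] turn [-0.001  0.004 -0.342] j [-0.34  0.49  0.17  1.6  -0.09  1.05  1.63] w 0.99 F [-0.4  0.9 -0.1] t 18.38
```

View pics/ws6.png

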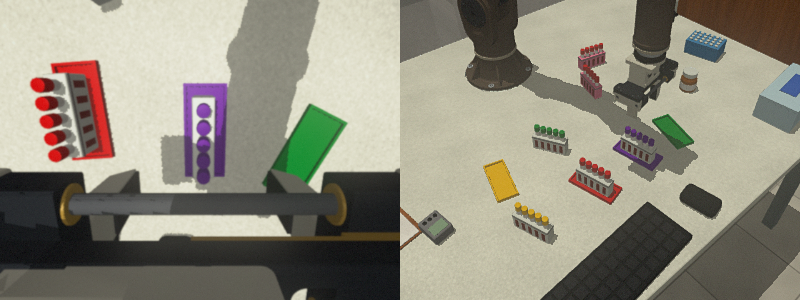

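The purple rack is flat in its tray, at columns 192–216 within 183–228. Next is green.

```bash
python3 -m pendant '[[[17,-11,0,0,0,-0.05,-1],[45,-29,0,0,0.004,-0.1,-1],[75,-48,0,0,0.004,-0.15,-1],[105,-68,0,0,0.004,-0.2,-1],[135,-87,0,0,0.004,-0.25,-1],[165,-106,0,0,0.004,-0.3,-1],[190,-122,0,0,0.004,-0.342,-1],[207,-133,1,0,0.004,-0.342,-1],[215,-139,1,0,0.004,-0.342,-1],[217,-140,1,0,0.004,-0.342,-1],[217,-140,1,0,0.004,-0.342,-1]]]'; python3 - <<'E'
from h import *
st=arm.observe(); im=get_image("wrist"); cv2.imwrite("pics/w7.png",im[:,:,::-1])
m,T=camT("wrist",st)
for ce,s,l in blobs(masks(im)["green"],30): print(ce.round(1),s[4],ray(m,T,*ce,0.08).round(4))
go(.4505,-.0915,.2,211.3,st)
E
```

```text
clock: 19.85
position: [0.4506, -0.091, 0.3579]
ee_rot: [0.847, -3.021, 0.001]
force: [0.3, -0.2, 0.0]
width: 0.994
[284.5 158. ] 224 [ 0.4183 -0.1109  0.08  ]
[284.5 182.7] 223 [ 0.435  -0.1007  0.08  ]
[284.7 205.5] 204 [ 0.4509 -0.0909  0.08  ]
[283.6 233.1] 50 [ 0.4715 -0.0793  0.08  ]
[284.8 251.4] 179 [ 0.485  -0.0699  0.08  ]
pos [ 0.4506 -0.091   0.3579] yaw -148.7 shift [ -0.3  -0.4 157.9] turn [ 0.    -0.004  0.   ] j [-0.03  0.22  0.14  2.03 -0.04  0.9   2.24] w 0.994 F [ 0.3 -0.2  0. ] t 19.85
```

View pics/w7.png

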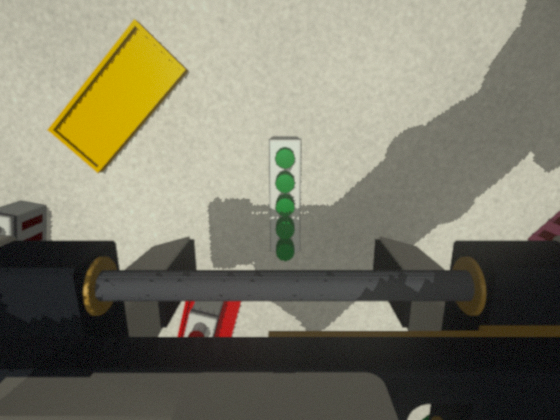

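The green rack is at column 284.6 and parallel to the fingers, and the wrist and top views agree within 1 mm. I descend and grip.

```bash
python3 -m pendant '[[[0,0,20,0,-0.004,0,-1],[0,0,50,0,-0.004,0,-1],[0,0,80,0,-0.004,0,-1],[0,0,110,0,-0.004,0,-1],[0,0,135,0,-0.004,0,-1],[0,0,150,0,-0.004,0,-1],[0,0,157,0,-0.004,0,-1],[0,0,158,0,-0.004,0,-1],[0,0,158,0,-0.004,0,0],[0,0,158,0,-0.004,0,1],[0,0,158,0,-0.004,0,1],[0,0,158,0,-0.004,0,1],[0,0,158,0,-0.004,0,1],[0,0,158,0,-0.004,0,1],[0,0,158,0,-0.004,0,1]]]' 25; python3 -m pendant '[[[0,0,-5,0,0,0,1],[0,0,-15,0,0,0,1],[0,0,-35,0,0,0,1],[0,0,-60,0,0,0,1],[0,0,-90,0,0,0,1],[0,0,-115,0,0,0,1],[0,0,-130,0,0,0,1],[0,0,-135,0,0,0,1],[0,0,-135,0,0,0,1]]]'; python3 -c "
from h import *
go(.6383,.2395,.335,165.9)"
```

```text
clock: 21.78
position: [0.4495, -0.0918, 0.1999]
ee_rot: [0.847, -3.025, -0.0]
force: [0.2, -0.1, -0.4]
width: 0.305
clock: 22.9
position: [0.4494, -0.0919, 0.335]
ee_rot: [-0.847, 3.025, 0.0]
force: [-0.3, -0.2, -2.5]
width: 0.302
pos [ 0.4494 -0.0919  0.335 ] yaw -148.7 shift [-3.335e+02  1.851e+02  1.000e-01] turn [0.    0.    0.792] j [-0.03  0.24  0.14  2.06 -0.05  0.84  2.25] w 0.302 F [-0.3 -0.2 -2.5] t 22.9
```

```bash
python3 -m pendant '[[[-10,6,0,0,0,0.03,1],[-33,18,0,0,0,0.09,1],[-66,37,0,0,0,0.17,1],[-103,57,0,0,0,0.26,1],[-140,78,0,0,0,0.35,1],[-177,98,0,0,0,0.44,1],[-214,119,0,0,0,0.53,1],[-250,139,0,0,0,0.62,1],[-283,157,0,0,0,0.7,1],[-310,172,0,0,0,0.76,1],[-326,181,0,0,0,0.792,1],[-333.5,185,0,0,0,0.792,1],[-333.5,185,0,0,0,0.792,1]]]'; python3 - <<'E'
from h import *
st=arm.observe(); im=get_image("wrist"); cv2.imwrite("pics/w8.png",im[:,:,::-1])
m,T=camT("wrist",st)
a=np.radians(-14.1)
print(proj(m,T,(.6383-.068*np.cos(a),.2395-.068*np.sin(a),.01)))
go(.6383,.2395,.203,165.9,st)
E
```

```text
clock: 24.52
position: [0.6383, 0.2394, 0.334]
ee_rot: [-0.384, -3.117, 0.001]
force: [-0.1, -1.0, -1.4]
width: 0.302
[283.98969213 117.04197891]
pos [0.6383 0.2394 0.334 ] yaw 166.0 shift [-1.00e-01  3.00e-01  1.31e+02] turn [-0.001 -0.001  0.001] j [-0.59  0.59  0.24  1.52 -0.15  1.06  1.02] w 0.302 F [-0.1 -1.  -1.4] t 24.52
```

View pics/w8.png

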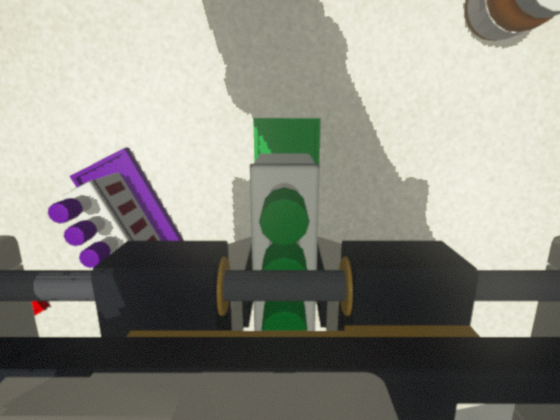

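The green tray's near edge is at (287,118), against a predicted (284,117). I lower the rack.

```bash
python3 -m pendant '[[[0,0,8,0,0,0,1],[0,0,25,0,0,0,1],[0,0,50,0,0,0,1],[0,0,75,0,0,0,1],[0,0,98,0,0,0,1],[0,0,114,0,0,0,1],[0,0,123,0,0,0,1],[0,0,127,0,0,0,1],[0,0,129,0,0,0,1],[0,0,130,0,0,0,1],[0,0,131,0,0,0,1],[0,0,132,0,0,0,1],[0,0,132,0,0,0,1]]]';python3 -c "
from h import *
go(.6383,.2395,.203,165.9)"
```

```text
clock: 26.2
position: [0.6386, 0.2395, 0.204]
ee_rot: [0.385, 3.117, 0.001]
force: [-2.2, -1.1, 6.0]
width: 0.304
pos [0.6386 0.2395 0.204 ] yaw 165.9 shift [ 0.3 -0.1  1. ] turn [0.001 0.    0.   ] j [-0.57  0.73  0.21  1.62 -0.19  0.81  1.04] w 0.304 F [-2.2 -1.1  6. ] t 26.2
```

```bash
python3 -m pendant '[[[0,0,0,0,0,0,0.2],[0,0,0,0,0,0,-0.2],[0,0,0,0,0,0,-0.6],[0,0,0,0,0,0,-0.6],[0,0,0,0,0,0,-0.6],[0,0,-15,0,0,0,-0.6],[0,0,-45,0,0,0,-0.6],[0,0,-85,0,0,0,-0.6],[0,0,-125,0,0,0,-0.8],[0,0,-150,0,0,0,-1],[0,0,-155,0,0,0,-1]]]'; python3 - <<'E'
from h import *
st=arm.observe(); im=get_image("wrist"); im2=get_image("scene"); 
cv2.imwrite("pics/ws9.png",np.hstack([cv2.resize(im,(400,300)),im2[100:400,100:500]])[:,:,::-1])
go(.649,-.2905,.36,200.6,st)
E
```

```text
clock: 27.58
position: [0.6389, 0.2394, 0.3609]
ee_rot: [0.385, 3.114, 0.004]
force: [0.1, -0.9, 0.0]
width: 0.995
pos [0.6389 0.2394 0.3609] yaw 165.9 shift [-1.388e+02 -5.115e+02 -1.000e-01] turn [ 0.002  0.004 -0.606] j [-0.59  0.57  0.25  1.49 -0.15  1.1   1.01] w 0.995 F [ 0.1 -0.9  0. ] t 27.57
```

View pics/ws9.png

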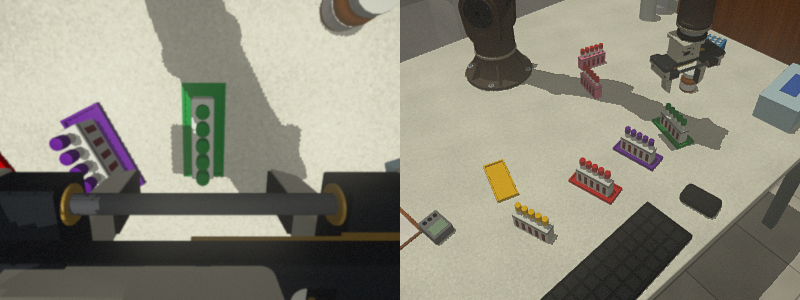

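The green rack is in its tray, at columns 191–214 within 182–226, and the jar is untouched. Next is yellow.

```bash
python3 -m pendant '[[[-8,-28,0,0,0,-0.04,-1],[-19,-70,0,0,0.004,-0.09,-1],[-32,-118,0,0,0.004,-0.14,-1],[-45,-166,0,0,0.004,-0.2,-1],[-58,-214,0,0,0.004,-0.26,-1],[-71,-262,0,0,0.004,-0.32,-1],[-84,-310,0,0,0.004,-0.38,-1],[-97,-358,0,0,0.004,-0.44,-1],[-110,-406,0,0,0.004,-0.5,-1],[-122,-450,0,0,0.004,-0.56,-1],[-131,-484,0,0,0.004,-0.606,-1],[-137,-504,0,0,0.004,-0.606,-1],[-139,-511.5,0,0,0.004,-0.606,-1],[-139,-511.5,0,0,0.004,-0.606,-1]]]'; python3 - <<'E'
from h import *
st=arm.observe(); im=get_image("wrist"); cv2.imwrite("pics/w10.png",im[:,:,::-1])
m,T=camT("wrist",st)
for ce,s,l in blobs(masks(im)["yellow"],30): print(ce.round(1),s[4],ray(m,T,*ce,0.08).round(4))
go(.649,-.2905,.2,200.6,st)
E
```

```text
clock: 29.42
position: [0.649, -0.2896, 0.3573]
ee_rot: [0.562, -3.086, -0.003]
force: [0.0, -0.3, -0.1]
width: 1.001
[356.9  34.8] 5527 [ 0.5135 -0.285   0.08  ]
[282.9 158.9] 303 [ 0.6143 -0.3032  0.08  ]
[282.7 217.5] 1286 [ 0.6589 -0.2867  0.08  ]
[ 94.8 287.2] 907 [ 0.7748 -0.4163  0.08  ]
[473.2 286.2] 920 [ 0.659  -0.1107  0.08  ]
[495.  331.8] 1298 [ 0.6923 -0.07    0.08  ]
[281.9 333.3] 103 [ 0.761 -0.249  0.08 ]
[308.3 333.3] 64 [ 0.7527 -0.2268  0.08  ]
pos [ 0.649  -0.2896  0.3573] yaw -159.4 shift [ -0.3  -1.2 157.3] turn [ 0.002 -0.004  0.001] j [ 0.25  0.61  0.16  1.4  -0.1   1.14  2.35] w 1.001 F [ 0.  -0.3 -0.1] t 29.43
```

View pics/w10.png

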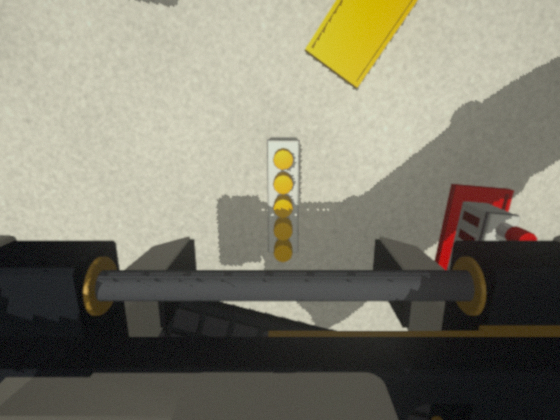

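The yellow rack is at column 283, about 1.5 mm off centre, and parallel to the fingers. I descend with that shift and grip.

```bash
python3 -m pendant '[[[0,-1.5,20,0,-0.004,0,-1],[0,-1.5,50,0,-0.004,0,-1],[0,-1.5,80,0,-0.004,0,-1],[0,-1.5,110,0,-0.004,0,-1],[0,-1.5,135,0,-0.004,0,-1],[0,-1.5,150,0,-0.004,0,-1],[0,-1.5,156,0,-0.004,0,-1],[0,-1.5,157,0,-0.004,0,-1],[0,-1.5,157,0,-0.004,0,0],[0,-1.5,157,0,-0.004,0,1],[0,-1.5,157,0,-0.004,0,1],[0,-1.5,157,0,-0.004,0,1],[0,-1.5,157,0,-0.004,0,1],[0,-1.5,157,0,-0.004,0,1],[0,-1.5,157,0,-0.004,0,1]]]' 25; python3 -m pendant '[[[0,0,-5,0,0,0,1],[0,0,-15,0,0,0,1],[0,0,-35,0,0,0,1],[0,0,-60,0,0,0,1],[0,0,-90,0,0,0,1],[0,0,-115,0,0,0,1],[0,0,-130,0,0,0,1],[0,0,-135,0,0,0,1],[0,0,-135,0,0,0,1]]]'; python3 -c "
from h import *
go(.4617,-.274,.335,166.5)"
```

```text
clock: 31.35
position: [0.6486, -0.2919, 0.2008]
ee_rot: [0.563, -3.09, -0.002]
force: [0.1, 0.4, -0.7]
width: 0.301
clock: 32.48
position: [0.6485, -0.2921, 0.3356]
ee_rot: [0.562, -3.09, -0.003]
force: [-0.9, 0.4, -3.1]
width: 0.306
pos [ 0.6485 -0.2921  0.3356] yaw -159.4 shift [168.5  82.8   0.8] turn [ 0.002 -0.001  0.596] j [ 0.26  0.63  0.15  1.42 -0.1   1.1   2.36] w 0.306 F [-0.9  0.4 -3.1] t 32.48
```

```bash
python3 -m pendant '[[[7,3,0,0,0,0.03,1],[23,11,0,0,0,0.1,1],[46,22,0,0,0,0.18,1],[70,34,0,0,0,0.26,1],[94,46,0,0,0,0.34,1],[118,58,0,0,0,0.42,1],[140,69,0,0,0,0.5,1],[157,77,0.5,0,0,0.56,1],[166,81,0.5,0,0,0.596,1],[168.5,83,0.5,0,0,0.596,1],[168.5,83,0.5,0,0,0.596,1],[168.5,83,0.5,0,0,0.596,1]]]'; python3 - <<'E'
from h import *
st=arm.observe(); im=get_image("wrist"); cv2.imwrite("pics/w11.png",im[:,:,::-1])
m,T=camT("wrist",st)
a=np.radians(-13.5)
print(proj(m,T,(.4617-.068*np.cos(a),-.274-.068*np.sin(a),.01)))
go(.4617,-.274,.203,166.5,st)
E
```

```text
clock: 33.98
position: [0.4624, -0.2738, 0.3354]
ee_rot: [-0.368, -3.12, -0.002]
force: [-0.3, 0.1, -2.7]
width: 0.303
[282.65210091 116.03596007]
pos [ 0.4624 -0.2738  0.3354] yaw 166.5 shift [  0.5  -0.5 132.4] turn [ 0.001 -0.     0.001] j [ 0.2   0.37  0.31  1.89 -0.14  0.9   1.92] w 0.303 F [-0.3  0.1 -2.7] t 33.98
```

View pics/w11.png

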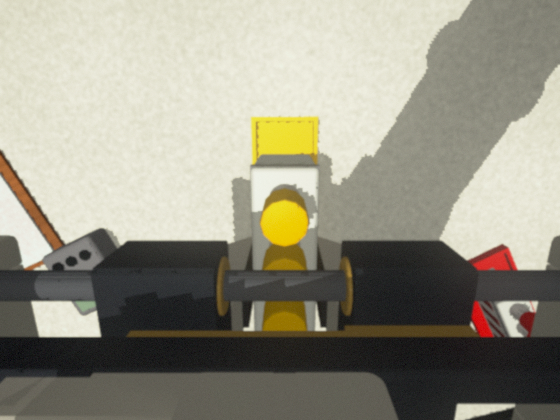

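The yellow tray's near edge is at (286,117), against a predicted (283,116), and the timer is well clear. I lower the rack.

```bash
python3 -m pendant '[[[0,0,8,0,0,0,1],[0,0,25,0,0,0,1],[0,0,50,0,0,0,1],[0,0,75,0,0,0,1],[0,0,98,0,0,0,1],[0,0,114,0,0,0,1],[0,0,123,0,0,0,1],[0,0,127,0,0,0,1],[0,0,129,0,0,0,1],[0,0,130,0,0,0,1],[0,0,131,0,0,0,1],[0,0,132,0,0,0,1],[0,0,132.5,0,0,0,1],[0,0,132.5,0,0,0,1]]]';python3 -c "
from h import *
go(.4617,-.274,.203,166.5)"
```

```text
clock: 35.78
position: [0.4618, -0.2738, 0.2046]
ee_rot: [0.37, 3.119, 0.002]
force: [-5.0, 3.7, 18.7]
width: 0.301
pos [ 0.4618 -0.2738  0.2046] yaw 166.5 shift [ 0.  -0.3  1.6] turn [ 0.002  0.001 -0.   ] j [ 0.26  0.56  0.24  2.   -0.23  0.61  1.99] w 0.301 F [-5.   3.7 18.7] t 35.77
```

The press is 18.7 N, because this rack was gripped about 1 mm low. I ease up 1 mm before releasing.

```bash
python3 -m pendant '[[[0,0,-0.5,0,0,0,1],[0,0,-1,0,0,0,1],[0,0,-1,0,0,0,1],[0,0,-1,0,0,0,1]]]'
```

```text
clock: 36.28
position: [0.4619, -0.2738, 0.2046]
ee_rot: [0.37, 3.12, 0.002]
force: [-2.4, 2.2, 8.8]
width: 0.3
```

```bash
python3 -m pendant '[[[0,0,-0.5,0,0,0,1],[0,0,-0.5,0,0,0,0.2],[0,0,-0.5,0,0,0,-0.2],[0,0,-0.5,0,0,0,-0.6],[0,0,-0.5,0,0,0,-0.6],[0,0,-0.5,0,0,0,-0.6],[0,0,-15,0,0,0,-0.6],[0,0,-45,0,0,0,-0.6],[0,0,-85,0,0,0,-0.6],[0,0,-125,0,0,0,-0.8],[0,0,-150,0,0,0,-1],[0,0,-160,0,0,0,-1],[0,0,-160,0,0,0,-1]]]'; python3 - <<'E'
from h import *
st=arm.observe(); im=get_image("wrist"); im2=get_image("scene"); im3=get_image("top")
cv2.imwrite("pics/ws12.png",np.hstack([cv2.resize(im,(400,300)),im2[100:400,100:500]])[:,:,::-1])
cv2.imwrite("pics/top12.png",cv2.resize(im3[60:330,80:480],None,fx=2,fy=2,interpolation=cv2.INTER_CUBIC)[:,:,::-1])
go(.4617,-.274,.36,166.5,st)
E
```

```text
clock: 37.9
position: [0.4617, -0.2739, 0.3644]
ee_rot: [0.369, 3.119, 0.002]
force: [0.0, -0.0, -0.8]
width: 0.999
pos [ 0.4617 -0.2739  0.3644] yaw 166.5 shift [-0.  -0.2  4.4] turn [ 0.001  0.    -0.   ] j [ 0.19  0.34  0.32  1.86 -0.13  0.96  1.9 ] w 0.999 F [ 0.  -0.  -0.8] t 37.9
```

View pics/ws12.png

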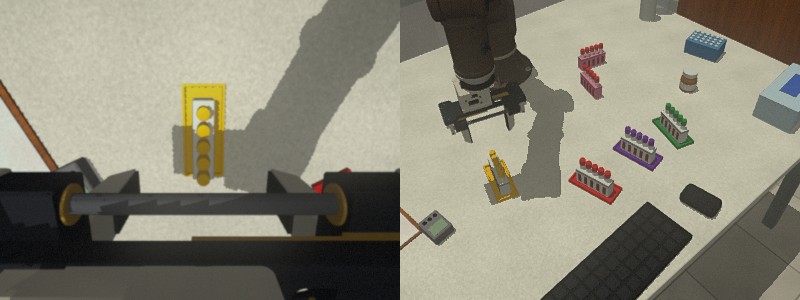

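View pics/top12.png

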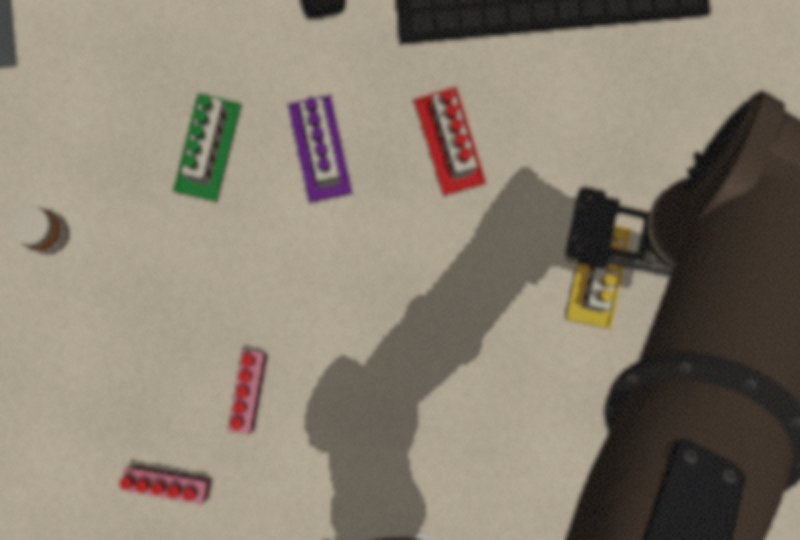

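All four racks appear within their trays, the jar and look-alikes are unmoved, and the gripper is clear and touching nothing. I make one numeric check of the cap rows against the tray centres, then hand in.

```bash
python3 - <<'E'
from h import *
im=get_image("top");m,T=camT("top");mk=masks(im)
h=cv2.cvtColor(im,cv2.COLOR_RGB2HSV)
# white rack tops inside tray regions: low-saturation bright pixels near tray centre
ws=(h[...,1]<60)&(h[...,2]>150)
for n,c,yw in [("red",(.642,-.083),15.5),("purple",(.634,.0895),11.7),("green",(.6383,.2385),-14.1)]:
    p=proj(m,T,(*c,.053)); v,u=np.mgrid[:420,:560]
    k=ws&(np.hypot(u-p[0],v-p[1])<26)
    P=np.array([ray(m,T,uu,vv,.053)[:2] for vv,uu in np.argwhere(k)])-c
    a=np.radians(yw);L=P@[np.cos(a),np.sin(a)];W=P@[-np.sin(a),np.cos(a)]
    print(n,len(P),"long",(np.percentile(L,[2,98])*1000).round(1),"wide",(np.percentile(W,[2,98])*1000).round(1))
s=arm.observe();print(s["force"].round(1),s["clock"])
im0=cv2.imread("pics/top0.png")[:,:,::-1]
d=np.abs(im.astype(int)-im0).max(2)
print("jar diff",(d[160:195,85:120]>40).sum(),"timer diff",(d[163:200,440:475]>40).sum())
E
```

```text
red 1016 long [-49.9  63.3] wide [-62.3  62.3]
purple 1100 long [-49.9  63.2] wide [-62.2  61.6]
green 1069 long [-51.2  63.3] wide [-61.9  62.3]
[-0.4 -0.2  0.2] 38.1
jar diff 0 timer diff 817
```

The white mask also caught the bench, so that check says nothing. The arm covers the timer in the top view. I check both from the scene camera instead.

```bash
python3 - <<'E'
from h import *
im=get_image("scene");m,T=camT("scene");im0=cv2.imread("pics/scene0.png")[:,:,::-1]
d=np.abs(im.astype(int)-im0).max(2)
print("timer diff",(d[308:345,118:156]>40).sum(),"jar diff",(d[168:195,378:400]>40).sum())
big=cv2.resize(im[180:320,170:420],None,fx=3,fy=3,interpolation=cv2.INTER_CUBIC)
for c,yw in [((.642,-.083),15.5),((.634,.0895),11.7),((.6383,.2385),-14.1),((.4617,-.274),-13.5)]:
    a=np.radians(yw)
    for i in(-2,-1,0,1,2):
        q=proj(m,T,(c[0]+.0192*i*np.cos(a),c[1]+.0192*i*np.sin(a),.085))
        cv2.circle(big,tuple(int(v) for v in ((q-[170,180])*3)),3,(0,255,255),-1)
cv2.imwrite("pics/s13.png",big[:,:,::-1])
E
```

```text
timer diff 0 jar diff 0
```

View pics/s13.png

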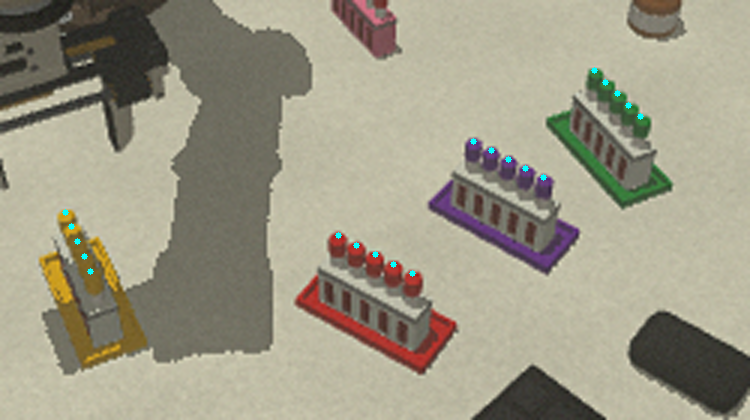

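The predicted cap tops, for a rack centred and flat at 85 mm, fall on all twenty caps. The timer and jar pixels are unchanged.

```bash
python3 -c "
from cell import arm
print(arm.sign_off())"
```

```text
the job is handed in; nothing more can be done
None
```

All four racks are standing in the trays of their own colours. I placed red first, then purple, green and yellow, and handed the job in at about 38 s of robot time.

**Placing:** each rack was gripped across its width at 25 N and lowered until the force showed it on the tray floor, then released. The yellow rack touched down at about 19 N because I had gripped it about 1 mm low. I eased that off to about 9 N before letting go.

**Final checks:**
- **Racks:** in the scene view, the cap positions expected for racks centred and flat in their trays fell on all twenty caps.
- **Jar, timer and look-alikes:** the jar and timer pixels had not changed since the start, and I did not touch the two pink look-alikes.
- **Robot:** the gripper was raised clear, reading close to 0 N.

**Checks that failed or disagreed:**
- A top-view check of the rack outlines was useless because it picked up the bright bench as well.
- The top view also flagged a change at the timer, but the arm was blocking it there. The scene camera showed no change.
- The two cameras disagreed by about 4 mm on where the purple rack stood. I used the wrist camera's reading, and the grip confirmed it.

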